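# Free the embossing machine's hood from its hidden safety catch and open it

### The arm

A 6-joint arm with a two-finger parallel gripper is mounted at the origin on the work surface. World frame = base frame: x ahead of the robot, y to its left, z up, the work surface at z = 0. Lengths are in mm, angles in rad, forces in N, time in s.
With the tool pointing down it reaches from about 350 to 875 mm from the base axis. Payload 4.2 kg.
Tool frame: the origin (TCP) lies at the very end of the fingers, on their centre line; the grasp point (between the pads) lies 19 mm behind it; z points along the fingers, y is the direction in which the jaws open and shut (so a half turn about z gives the same grasp; the last joint's range is limited). The gripper opens to 85 mm and grips with 20 to 120 N. Pads are 22 mm wide; open, the fingers measure 114 mm over their backs; the gripper's body (76 mm by 85 mm) begins 54 mm behind the grasp point. The pads swing forward as they close: fully open they stand 13 mm farther back than shut.
Start: joints at [-1.028, 0.385, 0.008, 0, -1.194, -0.259], TCP at [175.02, -599.973, 231.312] pointing down, gripper open.
Joint ranges: [-3.14, 3.14], [-1.21, 2.06], [-1.07, 1.41], [-3.16, 2.05], [-2.99, -0.16], [-3.1, 3.1]. Speed limits (rad/s): [2.79, 2.79, 3.14, 3.14, 3.14, 3.14].

### API

Orientations are given as a unit quaternion [x, y, z, w].
In Python, from bench import telemetry, eyes, arm gives the robot as it stands. The module is installed in compiled form; this text tells all that it offers.
- The arm moves only by the tool move_arm, never from a script. Its argument "deltas" is text: rows parted by semicolons, each of 6 numbers parted by spaces: the shift along the tool's x, y, z in cm, then the turn, a rotation vector about the tool's x, y, z in rad. A call has 1 to 12 rows; each row shifts and turns the commanded pose from where the row before left it, along the tool's axes as they then stand; what a row does not reach is not made up. A row lasts 1/8 s, in which the tool goes at most 62.5 mm and 10.7 degrees, less where a joint would pass 70% of its speed; a pose out of reach is approached as far as the arm can. A call is refused whole if a number of a shift passes 6.25 or a number of a turn 0.188, either way. A call with a gripper value outside its range is refused whole. "grip" is the finger opening in cm, from 0 to 8.54, set as the call begins (left out, the last holds). The fingers move at their own pace and stop on an object; the grip force is fixed at half the most. Time passes only in rows, so rows that do not move let the fingers close. It gives the time, the measured TCP pose, the force and the opening at its end, in the units of the state.
- telemetry.read_state(): the state, without advancing time (a new reading comes with each control period).
- eyes.get_image(name): name is "scene" or "top" or "wrist"; returns a dict with "pixels" (480x640x3 uint8, blue, green, red), "range_z" (480x640 float32, mm along the optical axis (not along the pixel's ray), 0 where there is no reading), "fx", "fy", "cx", "cy" (pixels), "dist_coeffs" ([k1, k2, p1, p2, k3] as OpenCV has them; the pictures are not rectified), "origin" and "orientation" of the camera in the world; the wrist camera has in their place "tool_from_camera" (4x4, takes a point from camera to tool coordinates, whose origin is the TCP and whose axes are the flange's). Camera axes: x right, y up, looking along -z (the intrinsics and any distortion apply to the point x, -y, -z); pixel columns grow to the right and rows downward; lengths in mm; the calibration is good to about 2 mm. A picture is of the moment at which its call begins: read the wrist's pose just before it.
- arm.job_done(): hands the job in, once; it reports no verdict.
Trained networks look in a picture, given as the dict that the camera call returned (one of the last four; its "shot" number tells which), for a name from the list of things; names that differ only in an ending like _2 or _b are one class to them, and where a whole thing is asked for, a point or a joint stands for the part that bears it (a point fixed in the world has none). Each returns a list of dicts, best first, with "p" (0 to 1); they miss things now and then, are a little off and sometimes report something else, mostly with a low value. They report only what shows in the picture. A call takes as long as a camera call.
- eyes.boxes_of(picture, name): "point" ([x, y, z] in mm, in world coordinates, good to about 4 mm: the middle of the surface that is visible of it).
The state is a dict: "clock": time; "joints": joint angles; "joint_vel": joint speeds; "joint_efforts": joint torques, N m; "position": TCP position; "ee_rot": TCP orientation; "contact_force": force on the tool from outside, world axes, zero at the start; "wrist_torque": the same for the moment, N m; "gripper_width": finger opening in mm.
Only numpy, scipy, OpenCV 4.12 (cv2) and the standard library are available. Lean on these libraries where they do the work, as an engineer would, in place of code of your own. Each camera call takes 0.05 s, during which the arm holds its last target.

### The job

The hood of the embossing machine stands ajar, held by a sprung safety catch hidden under its front edge. Reach under the edge, feel for the catch's tongue, push it aside towards the machine's left end (the end with the crank), and lift the hood past it while you hold it aside; then swing the hood fully up, leave it standing upright and let go. Work gently: force neither catch nor hood, do not fling the hood, and leave the other things on the table where they are.

Things in the scene. Friction and masses are not known exactly. Their poses are not given: they have to be found in the camera images.
- machine: White embossing machine, fixed, body 130 deep x 320 wide x 75 high, a grey feed bed (300 wide, 18 high) running 115 out in front of it. Origin on the table under its middle; x points from front to back, y to its left end (the crank's), z up. Body's front face at x = -40. From the hood's edge (134) down to the bed it is open: sloping fingers fit in under the edge. Press on no part with over 25 N.
- catch_zone (a point): Fixed point in the middle of where the catch's tongue can be, 97 above the table, axes as the machine's. The tongue itself is not measured: a steel plate 6 wide (y), 30 front to back (15 either side of this point in x), 58 tall (29 above and below). Its middle is anywhere from 45 right (-y) to 45 left (+y) of this point, different each time. It hides under and behind the hood's front edge.
- catch_pivot (a point): Fixed point, middle of the line on which the tongue's upright pivot lies, 67 behind the tongue, 84 above the table. Pushed to +y only, the tongue swings up to 29 mm to a hard stop; its spring takes about 2 N at first, 9 N at the stop. It frees the hood after about 13 mm (5 N), and springs back when let go. The hood's edge must rise about 15 mm with the tongue held aside to be past it.
- hood_edge (a point): Middle of the hood's front edge: the axis of a round bead, 10 in diameter, that runs 310 along y. 139 above the table at the start and 158 in front of the hinge axis; it moves and turns with the hood.
- hood_hinge (a point): Middle of the hood's hinge axis, fixed, 115 above the table at the back of the machine; the axis runs along the machine's y. The bead moves about it on a radius of 160. The hood is a 6 thick plate with 22 deep cheeks at both ends and, 87 in front of the hinge underneath, a thin bar for the catch.
- hood (a joint): Angle of the hood in rad: 0 ajar as at the start (sloping up to the front by 0.15), 0.035 to 0.06 when pulled up against the catch, 1.42 upright, 1.5 against its end stop. A stiff friction hinge: the hood stays where it is left. Lifting it at the edge takes 5 to 8 N.
- stamp: Wooden rubber stamp, 36 x 60 x 18 high, loose on the feed bed; to be left alone. Origin under its centre.
- inkpad: Black and white ink pad, 75 x 100 x 20 high, loose; to be left alone. Origin under its centre.
- jar: White jar with a black lid, 72 in diameter, 55 high, loose beside the machine; to be left alone. Origin under its centre.
- spray: Grey spray bottle, 38 in diameter, 120 high, loose beside the machine; to be left alone. Origin under its centre.
- jarlid: Black jar lid lying open on the feed bed, 70 in diameter, 14 high, loose; to be left alone. Origin under its centre.
- washer: Copper-coloured ring, 64 in diameter, 6 high, loose; to be left alone. Origin under its centre.
- spatula: White plastic spatula, loose; to be left alone.

How it is judged:
By the outcome, as a careful person would: the job done as asked, in the order asked, and still so for the second after the job is handed in, with the robot touching nothing.
It also fails if it takes over 59 s, if anything falls off the work surface, if the arm or the gripper's body presses on something with over 40 N, if the wrist force passes 120 N, or if a joint passes its speed limit or range.

## Working session

There is one attempt and no reset: what is moved stays moved. The work goes in short steps, Python scripts to look and compute and a tool call to move; the robot and the scene stay as the last step left them, time stands still between calls to the robot, and variables do not carry over. Pictures are saved under pics/ and viewed, and the job is handed in when it is done.

Besides the shell and the picture viewer there is one more tool, called after "Call:" as a command line: name --argument value ..., lists and objects as JSON in quotes. move_arm: Moves the arm, as the interface text tells. Its arguments: {"type":"object","properties":{"deltas":{"type":"string"},"grip":{"type":"number"}},"required":["deltas"]}

```bash
mkdir -p pics
cat > h.py <<'E'
import numpy as np, cv2
from scipy.spatial.transform import Rotation as R
from bench import telemetry, eyes, arm
def pts(im):
    h,w=im["range_z"].shape
    K=np.array([[im["fx"],0,im["cx"]],[0,im["fy"],im["cy"]],[0,0,1]],float)
    u,v=np.meshgrid(np.arange(w),np.arange(h))
    p=cv2.undistortPoints(np.stack([u,v],-1).reshape(-1,1,2).astype(np.float64),K,np.array(im["dist_coeffs"],float)).reshape(h,w,2)
    z=im["range_z"]
    c=np.stack([p[...,0]*z,-p[...,1]*z,-z],-1)
    if "origin" in im:
        return c@R.from_quat(im["orientation"]).as_matrix().T+np.array(im["origin"])
    T=np.array(im["tool_from_camera"]); s=telemetry.read_state()
    t=c@T[:3,:3].T+T[:3,3]
    return t@R.from_quat(s["ee_rot"]).as_matrix().T+np.array(s["position"])
E
python3 - <<'E'
from h import *
s=telemetry.read_state(); print(s)
for n in ["scene","top"]:
    im=eyes.get_image(n); cv2.imwrite(f"pics/{n}0.png",im["pixels"]); np.save(f"{n}0.npy",pts(im))
    print(n,im["origin"],im["orientation"],im["fx"])
    for t in ["machine","hood","hood_edge","stamp","inkpad","jar","spray","jarlid","washer","spatula"]:
        print(t,[(np.round(b["point"]).tolist(),round(b["p"],2)) for b in eyes.boxes_of(im,t)[:2]])
E
```

```text
{'clock': 0.0, 'joints': array([-1.02839334e+00,  3.85598847e-01,  6.63433823e-03, -4.68095198e-04,
       -1.19399647e+00, -2.58628455e-01]), 'joint_vel': array([-0.00069604,  0.00082119,  0.00197628,  0.00021736,  0.00044174,
       -0.00059322]), 'joint_efforts': array([-1.77188052e-03, -3.92289948e+01,  1.88397485e+01,  4.18585718e+00,
       -4.75662528e-03, -8.10911956e-06]), 'position': array([ 174.85735352, -599.44454239,  230.2039678 ]), 'ee_rot': array([-1.41326093e-01,  9.89962482e-01,  1.08148668e-03, -2.21672466e-04]), 'contact_force': array([-0.93483101, -0.12093532, -1.39219587]), 'wrist_torque': array([ 0.01728986, -0.05164359,  0.02094502]), 'gripper_width': 85.56934175098769}
scene [1139.55340112 -151.59107523  779.59557158] [0.31770376 0.2031987  0.50470139 0.77656366] 481.0475824157491
machine [([596.0, 68.0, 122.0], 0.72)]
hood [([579.0, 81.0, 129.0], 0.98)]
hood_edge []
stamp [([474.0, -12.0, 37.0], 0.64)]
inkpad [([465.0, -106.0, 19.0], 0.71)]
jar [([647.0, 237.0, 54.0], 0.7)]
spray [([485.0, 270.0, 63.0], 0.85)]
jarlid [([616.0, -28.0, 28.0], 0.73)]
washer [([607.0, -116.0, 8.0], 0.88)]
spatula [([603.0, 427.0, 3.0], 0.84)]
top [393.73191262 135.37692348 972.00515584] [-0.07260894  0.07972812  0.72433417 -0.68096357] 444.030523380441
machine [([523.0, 91.0, 132.0], 0.75), ([593.0, 429.0, 4.0], 0.58)]
hood [([526.0, 91.0, 137.0], 0.95), ([522.0, 91.0, 131.0], 0.42)]
hood_edge [([530.0, 94.0, 137.0], 0.83)]
stamp [([469.0, -16.0, 35.0], 0.6)]
inkpad [([457.0, -104.0, 15.0], 0.72)]
jar [([630.0, 244.0, 56.0], 0.67)]
spray [([471.0, 269.0, 82.0], 0.83)]
jarlid [([618.0, -40.0, 28.0], 0.65), ([529.0, 89.0, 136.0], 0.63)]
washer [([602.0, -113.0, 11.0], 0.96), ([523.0, 89.0, 132.0], 0.54)]
spatula [([594.0, 429.0, 3.0], 0.85)]
```

View pics/scene0.png

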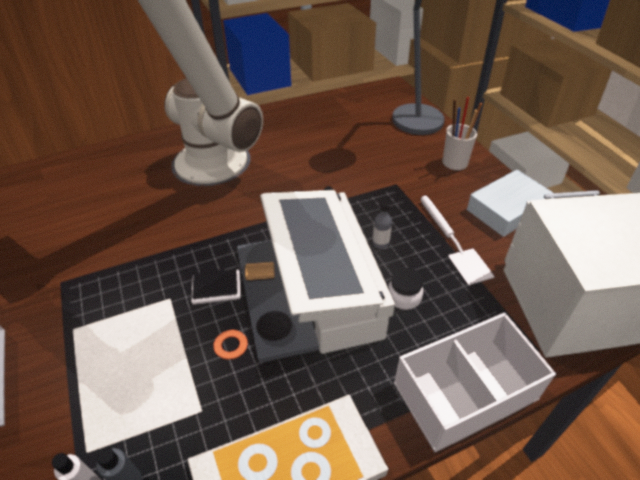

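View pics/top0.png

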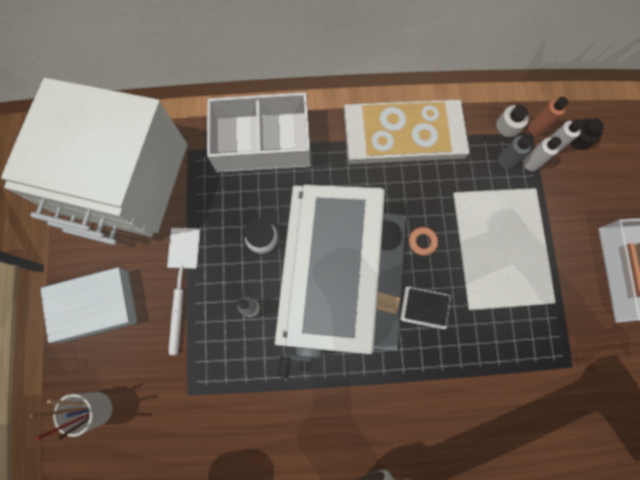

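Run:
```python
from h import *
for n in ["scene","top"]:
    P=np.load(f"{n}0.npy")
    m=(P[...,2]>105)&(P[...,2]<175)&(P[...,0]>300)&(P[...,0]<800)&(P[...,1]>-80)&(P[...,1]<260)
    mm=m.astype(np.uint8); k,l,st,c=cv2.connectedComponentsWithStats(mm)
    i=1+np.argmax(st[1:,4]); Q=P[l==i]; print(n,len(Q),st[i])
    r=cv2.minAreaRect(Q[:,:2].astype(np.float32)); print(r, cv2.boxPoints(r).round())
    A=np.c_[Q[:,:2],np.ones(len(Q))]
    w=np.ones(len(Q),bool)
    for _ in range(8):
        s,*_=np.linalg.lstsq(A[w],Q[w,2],rcond=None); e=Q[:,2]-A@s; w=abs(e)<4
    print(s,w.sum(), np.hypot(s[0],s[1]), "front dir",np.degrees(np.arctan2(s[1],s[0])))
    r=cv2.minAreaRect(Q[w][:,:2].astype(np.float32)); print(r, cv2.boxPoints(r).round())
```

```text
scene 11737 [  261   190   133   133 11737]
((540.7330322265625, 101.40586853027344), (182.4713897705078, 323.8982238769531), 80.91632843017578) [[366.  37.]
 [686. -14.]
 [715. 166.]
 [395. 217.]]
[-2.60133153e-02 -1.46899853e-01  1.62386194e+02] 9985 0.1491853192463668 front dir -100.0419478702595
((539.5540771484375, 93.97428894042969), (168.27706909179688, 322.5249328613281), 81.08926391601562) [[367.  36.]
 [686. -14.]
 [712. 152.]
 [393. 202.]]
top 15395 [  275   186   110   168 15395]
((541.7491455078125, 101.29633331298828), (184.05520629882812, 319.77099609375), 80.79833984375) [[369.  36.]
 [685. -15.]
 [714. 167.]
 [399. 218.]]
[-2.26520929e-02 -1.45928821e-01  1.59581378e+02] 13547 0.14767646400553328 front dir -98.82343348116626
((540.3298950195312, 94.66402435302734), (169.49851989746094, 319.02606201171875), 80.77118682861328) [[369.  37.]
 [684. -15.]
 [711. 153.]
 [396. 204.]]
```

Run:
```python
from h import *
im=eyes.get_image("wrist"); print(np.round(im["tool_from_camera"],3),im["fx"]); cv2.imwrite("pics/w0.png",im["pixels"])
P=np.load("scene0.npy")
a=np.radians(80.9); ex=np.array([np.cos(a),np.sin(a)]); ey=np.array([-ex[1],ex[0]])
O=np.array([528,16.])
q=P[...,:2]-O; X=q@ex; Y=q@ey; Z=P[...,2]
# right end view: body profile, Y around -160
for z0 in range(5,140,8):
    m=(abs(Z-z0)<4)&(Y<-130)&(Y>-185)&(X>-30)&(X<190)
    if m.sum(): print(z0,m.sum(),X[m].min().round(),X[m].max().round(),np.percentile(Y[m],[2,50]).round())
```

```text
[[ 1.00000e-03  9.46000e-01  3.25000e-01  8.32940e+01]
 [ 1.00000e+00 -1.00000e-03  1.00000e-03  2.11000e-01]
 [ 1.00000e-03  3.25000e-01 -9.46000e-01 -1.42264e+02]
 [ 0.00000e+00  0.00000e+00  0.00000e+00  1.00000e+00]] 375.25936506186594
5 1635 -30.0 190.0 [-184. -167.]
13 260 -29.0 170.0 [-159. -157.]
21 507 -30.0 170.0 [-159. -144.]
29 166 43.0 171.0 [-159. -157.]
37 158 43.0 171.0 [-159. -157.]
45 165 42.0 170.0 [-159. -157.]
53 149 42.0 171.0 [-159. -158.]
61 172 42.0 170.0 [-160. -158.]
69 222 42.0 171.0 [-160. -158.]
77 603 42.0 177.0 [-159. -150.]
85 45 146.0 177.0 [-160. -158.]
93 47 140.0 176.0 [-160. -159.]
101 98 81.0 177.0 [-160. -158.]
109 269 37.0 177.0 [-160. -158.]
117 235 7.0 170.0 [-160. -158.]
125 541 7.0 162.0 [-160. -153.]
133 538 10.0 127.0 [-160. -148.]
```

View pics/w0.png

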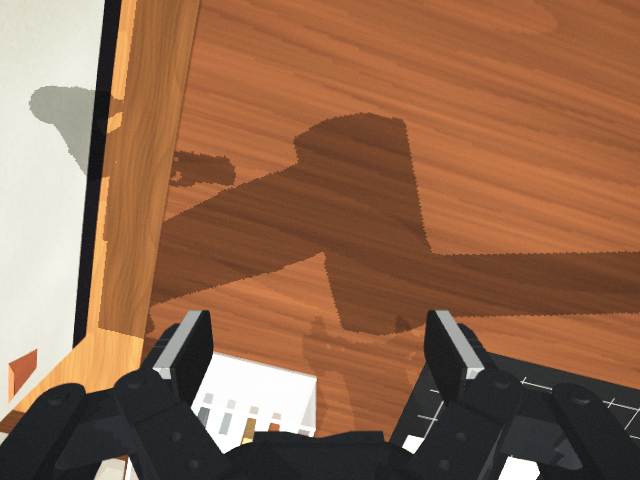

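```bash
cat >> h.py <<'E'
from scipy.spatial.transform import Slerp
a=np.radians(80.9); EX=np.array([np.cos(a),np.sin(a),0]); EY=np.array([-EX[1],EX[0],0]); EZ=np.array([0,0,1.])
O=np.array([528,16.,0])
def m2w(p): return O+p[0]*EX+p[1]*EY+p[2]*EZ
def w2m(p): d=np.array(p)-O; return np.array([d@EX,d@EY,d[2]])
def ori(th,yaw=0):  # slope down th, camera below
    z=np.cos(th)*EX-np.sin(th)*EZ; x=-(np.sin(th)*EX+np.cos(th)*EZ); y=np.cross(z,x)
    return R.from_rotvec([0,0,yaw])*R.from_matrix(np.c_[x,y,z])
def plan(pm,q1,n,cur=None,split=12):
    if cur is None:
        s=telemetry.read_state(); cur=(np.array(s["position"]),R.from_quat(s["ee_rot"]))
    p0,q0=cur; p1=m2w(pm); sl=Slerp([0,1],R.concatenate([q0,q1]))
    rows=[];p,q=p0,q0
    for k in range(1,n+1):
        pt=p0+(p1-p0)*k/n; qt=sl(k/n)
        d=q.inv().apply(pt-p)/10; d=np.round(d,2); r=np.round((q.inv()*qt).as_rotvec(),3)
        rows.append(" ".join(f"{v:g}" for v in [*d,*r])); p=p+q.apply(d*10); q=q*R.from_rotvec(r)
    for i in range(0,n,split): print("; ".join(rows[i:i+split])+"\n")
    return p,q
def st():
    s=telemetry.read_state(); q=R.from_quat(s["ee_rot"]); z=q.as_matrix()[:,2]
    f=np.array(s["contact_force"])
    print("t",round(s["clock"],2),"m",w2m(s["position"]).round(1),"slope",round(float(np.arcsin(-z[2])),3),"F(m)",np.round([f@EX,f@EY,f[2]],1),"T",np.round(s["wrist_torque"],2),"j",np.round(s["joints"],2),"w",round(s["gripper_width"],1))
E
python3 - <<'E'
from h import *
st(); s=telemetry.read_state(); print((R.from_quat(s["ee_rot"]).inv()*ori(.35)).magnitude())
plan([-110,0,135],ori(.35),18)
E
```

```text
t 1.15 m [-664.   251.1  231.3] slope 1.571 F(m) [ 0.2 -0.2  0. ] T [-0.04  0.01 -0.03] j [-1.03  0.38  0.01  0.   -1.19 -0.26] w 85.6
1.6117651655379237
-2.58 2.18 0.54 -0.038 -0.06 -0.054; -2.65 2.02 0.77 -0.038 -0.06 -0.055; -2.71 1.84 1 -0.038 -0.06 -0.054; -2.73 1.64 1.24 -0.038 -0.06 -0.055; -2.74 1.45 1.46 -0.038 -0.061 -0.054; -2.71 1.24 1.67 -0.038 -0.06 -0.054; -2.67 1.02 1.88 -0.038 -0.06 -0.055; -2.6 0.81 2.08 -0.038 -0.06 -0.054; -2.51 0.58 2.25 -0.038 -0.06 -0.054; -2.39 0.37 2.42 -0.038 -0.06 -0.055; -2.26 0.14 2.57 -0.038 -0.06 -0.054; -2.1 -0.08 2.7 -0.038 -0.061 -0.054

-1.92 -0.29 2.81 -0.038 -0.06 -0.055; -1.73 -0.5 2.91 -0.038 -0.06 -0.054; -1.52 -0.7 2.99 -0.038 -0.06 -0.054; -1.29 -0.89 3.04 -0.039 -0.06 -0.055; -1.06 -1.08 3.07 -0.038 -0.06 -0.054; -0.81 -1.24 3.08 -0.038 -0.06 -0.055
```

Call:
move_arm --deltas "-2.58 2.18 0.54 -0.038 -0.06 -0.054; -2.65 2.02 0.77 -0.038 -0.06 -0.055; -2.71 1.84 1 -0.038 -0.06 -0.054; -2.73 1.64 1.24 -0.038 -0.06 -0.055; -2.74 1.45 1.46 -0.038 -0.061 -0.054; -2.71 1.24 1.67 -0.038 -0.06 -0.054; -2.67 1.02 1.88 -0.038 -0.06 -0.055; -2.6 0.81 2.08 -0.038 -0.06 -0.054; -2.51 0.58 2.25 -0.038 -0.06 -0.054; -2.39 0.37 2.42 -0.038 -0.06 -0.055; -2.26 0.14 2.57 -0.038 -0.06 -0.054; -2.1 -0.08 2.7 -0.038 -0.061 -0.054"

```text
clock: 2.65
position: [399.4, -261.1, 167.1]
ee_rot: [-0.43, 0.806, 0.264, 0.31]
contact_force: [0.3, -0.5, 0.1]
gripper_width: 85.4
```

Run:
```python
from h import *
st(); plan([-110,0,135],ori(.35),7)
```

```text
t 2.65 m [-293.9   83.2  167.1] slope 0.731 F(m) [-0.5 -0.4  0.1] T [-1.43  0.49 -0.  ] j [-0.77  0.44 -0.08 -0.76 -1.49  0.42] w 85.4
-1.63 -0.25 2.41 -0.033 -0.051 -0.046; -1.5 -0.4 2.47 -0.032 -0.052 -0.047; -1.34 -0.55 2.54 -0.033 -0.051 -0.046; -1.18 -0.7 2.58 -0.032 -0.051 -0.046; -1.02 -0.82 2.61 -0.033 -0.051 -0.047; -0.84 -0.96 2.62 -0.032 -0.052 -0.046; -0.65 -1.08 2.64 -0.033 -0.051 -0.046
```

Call:
move_arm --deltas "-1.63 -0.25 2.41 -0.033 -0.051 -0.046; -1.5 -0.4 2.47 -0.032 -0.052 -0.047; -1.34 -0.55 2.54 -0.033 -0.051 -0.046; -1.18 -0.7 2.58 -0.032 -0.051 -0.046; -1.02 -0.82 2.61 -0.033 -0.051 -0.047; -0.84 -0.96 2.62 -0.032 -0.052 -0.046; -0.65 -1.08 2.64 -0.033 -0.051 -0.046; 0 0 0 0 0 0"

```text
clock: 3.65
position: [510.7, -92.2, 133.2]
ee_rot: [-0.531, 0.624, 0.373, 0.435]
contact_force: [-0.6, -0.1, 0.8]
gripper_width: 85.3
```

Run:
```python
from h import *
st(); im=eyes.get_image("wrist"); P=pts(im); np.save("w1.npy",P); cv2.imwrite("pics/w1.png",im["pixels"][::-1,::-1])
```

```text
t 3.65 m [-109.6   -0.   133.2] slope 0.35 F(m) [-0.2  0.5  0.8] T [-1.83  0.32  0.01] j [-0.54  0.66 -0.01 -1.06 -1.63  0.75] w 85.3
```

View pics/w1.png

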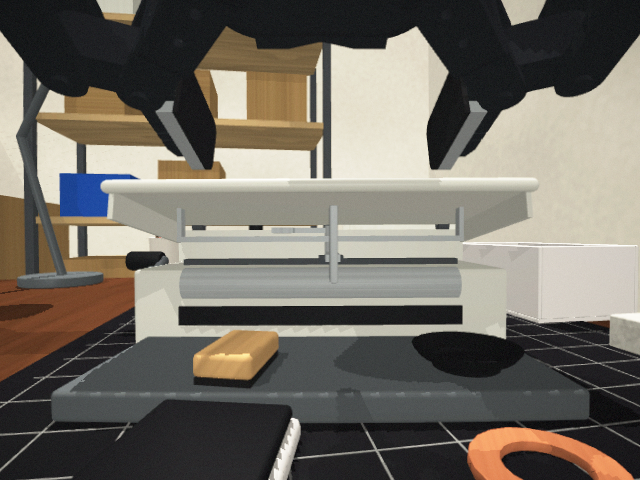

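```bash
python3 - <<'E'
from h import *
P=np.load("w1.npy")[::-1,::-1]
M=(P-O)@np.c_[EX,EY,EZ]
for v in (215,225,235,245,255,262,270,278): print(v,[tuple(M[v,u].round().astype(int)) for u in range(326,342,2)])
print("bead",[tuple(M[v,250].round().astype(int)) for v in range(176,200,2)])
print([tuple(M[186,u].round().astype(int)) for u in (102,106,110,525,530,534,538)])
print("bar",[tuple(M[v,400].round().astype(int)) for v in range(232,300,4)])
E
python3 - <<'E'
import cv2
i=cv2.imread('pics/w1.png')[160:310,240:430]; cv2.imwrite('pics/w1c.png',cv2.resize(i,None,fx=4,fy=4,interpolation=2))
E
```

```text
215 [(np.int64(102), np.int64(-5), np.int64(123)), (np.int64(101), np.int64(-7), np.int64(123)), (np.int64(5), np.int64(-6), np.int64(118)), (np.int64(5), np.int64(-8), np.int64(118)), (np.int64(6), np.int64(-9), np.int64(118)), (np.int64(6), np.int64(-11), np.int64(118)), (np.int64(103), np.int64(-17), np.int64(123)), (np.int64(103), np.int64(-19), np.int64(123))]
225 [(np.int64(1231), np.int64(-20), np.int64(140)), (np.int64(1231), np.int64(-28), np.int64(140)), (np.int64(5), np.int64(-6), np.int64(111)), (np.int64(5), np.int64(-8), np.int64(111)), (np.int64(5), np.int64(-9), np.int64(111)), (np.int64(5), np.int64(-11), np.int64(111)), (np.int64(1908), np.int64(-98), np.int64(157)), (np.int64(1916), np.int64(-110), np.int64(157))]
235 [(np.int64(86), np.int64(-4), np.int64(103)), (np.int64(84), np.int64(-6), np.int64(103)), (np.int64(5), np.int64(-6), np.int64(103)), (np.int64(6), np.int64(-8), np.int64(103)), (np.int64(6), np.int64(-9), np.int64(103)), (np.int64(5), np.int64(-11), np.int64(103)), (np.int64(148), np.int64(-19), np.int64(103)), (np.int64(148), np.int64(-21), np.int6
[... 2745 characters left out ...]
-71), np.int64(102)), (np.int64(67), np.int64(-71), np.int64(98)), (np.int64(149), np.int64(-89), np.int64(93)), (np.int64(148), np.int64(-88), np.int64(88)), (np.int64(148), np.int64(-88), np.int64(84)), (np.int64(147), np.int64(-88), np.int64(79)), (np.int64(95), np.int64(-77), np.int64(78)), (np.int64(92), np.int64(-77), np.int64(75)), (np.int64(47), np.int64(-67), np.int64(75)), (np.int64(42), np.int64(-66), np.int64(72)), (np.int64(38), np.int64(-65), np.int64(69)), (np.int64(37), np.int64(-65), np.int64(66)), (np.int64(38), np.int64(-65), np.int64(62)), (np.int64(37), np.int64(-65), np.int64(59)), (np.int64(38), np.int64(-65), np.int64(56)), (np.int64(41), np.int64(-66), np.int64(52))]
```

View pics/w1c.png

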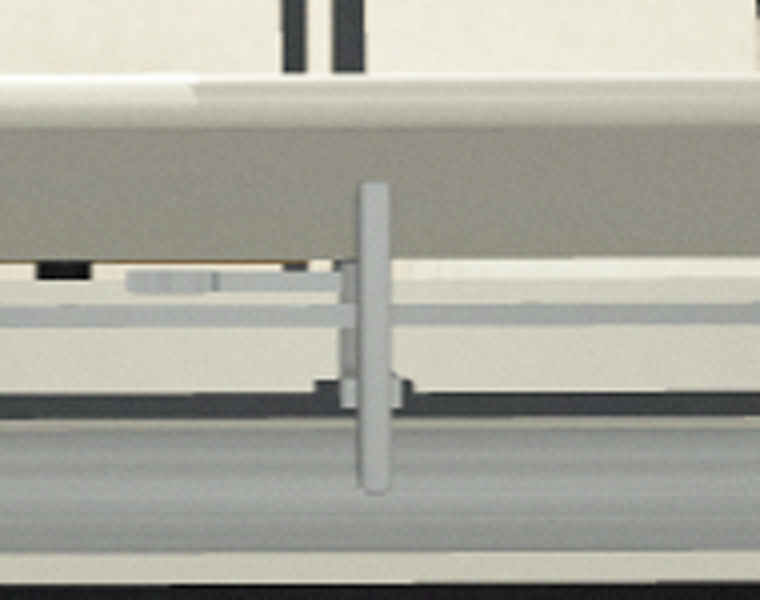

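Run:
```python
from h import *
c=plan([-45,-45,152],ori(.7),5)
plan([22,-45,95.5],ori(.7),6,c)
```

```text
-0.8 -0.9 1.1 0 0.07 -0.001; -0.87 -0.91 1.05 0.001 0.069 -0; -0.94 -0.9 0.99 -0 0.07 -0.001; -1.01 -0.91 0.91 0 0.07 -0.001; -1.07 -0.9 0.84 0.001 0.069 -0

0 0 1.46 -0 0 -0; 0 0 1.46 -0 0 -0; 0.01 0 1.46 -0 0 -0; -0 0 1.47 -0 0 -0; -0 0 1.46 -0 0 -0; 0 0 1.46 -0 0 -0
```

Call:
move_arm --deltas "-0.8 -0.9 1.1 0 0.07 -0.001; -0.87 -0.91 1.05 0.001 0.069 0; -0.94 -0.9 0.99 0 0.07 -0.001; -1.01 -0.91 0.91 0 0.07 -0.001; -1.07 -0.9 0.84 0.001 0.069 0; 0 0 0 0 0 0; 0 0 0 0 0 0; 0 0 0 0 0 0" --grip 0

```text
clock: 4.7
position: [564.7, -37.0, 152.3]
ee_rot: [-0.587, 0.691, 0.273, 0.322]
contact_force: [0.1, 0.4, 0.7]
gripper_width: -0.2
```

Run:
```python
from h import *
st(); im=eyes.get_image("wrist"); P=pts(im); np.save("w2.npy",P); cv2.imwrite("pics/w2.png",im["pixels"][::-1,::-1])
im=eyes.get_image("scene"); cv2.imwrite("pics/s2.png",im["pixels"])
```

```text
t 4.7 m [-46.5 -44.7 152.3] slope 0.699 F(m) [ 0.4 -0.   0.7] T [-1.54  0.24  0.02] j [-0.29  0.5  -0.   -0.89 -1.34  0.47] w -0.2
```

View pics/w2.png

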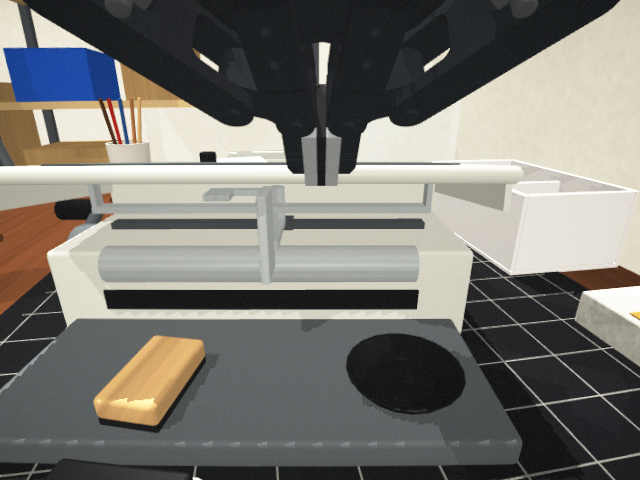

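View pics/s2.png

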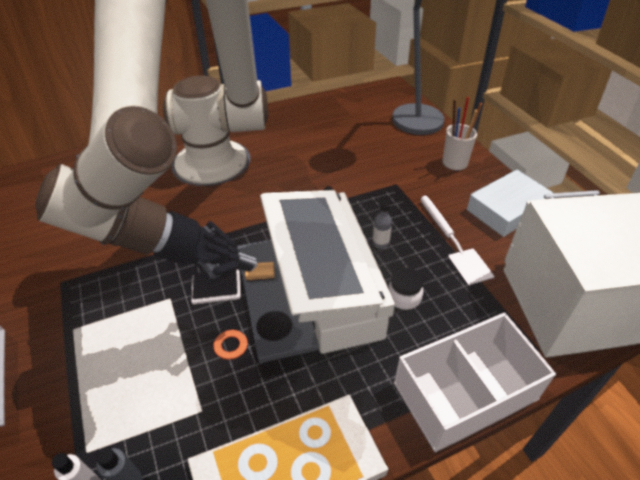

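Call:
move_arm --deltas "0 0 1.5 0 0 0; 0 0 1.5 0 0 0; 0 0 1.5 0 0 0; 0 0 1.5 0 0 0; 0 0 1.5 0 0 0; 0 0 1.4 0 0 0; 0 0 0 0 0 0"

```text
clock: 5.68
position: [575.9, 32.2, 94.8]
ee_rot: [-0.588, 0.69, 0.274, 0.321]
contact_force: [0.4, 0.1, -0.4]
gripper_width: 0.0
```

Run:
```python
from h import *
st(); im=eyes.get_image("wrist"); P=pts(im); np.save("w3.npy",P); cv2.imwrite("pics/w3.png",im["pixels"][::-1,::-1])
```

```text
t 5.67 m [ 23.6 -44.7  94.8] slope 0.699 F(m) [ 0.1 -0.3 -0.4] T [-1.53  0.2  -0.02] j [-0.18  0.56 -0.06 -0.96 -1.2   0.52] w 0.0
```

View pics/w3.png

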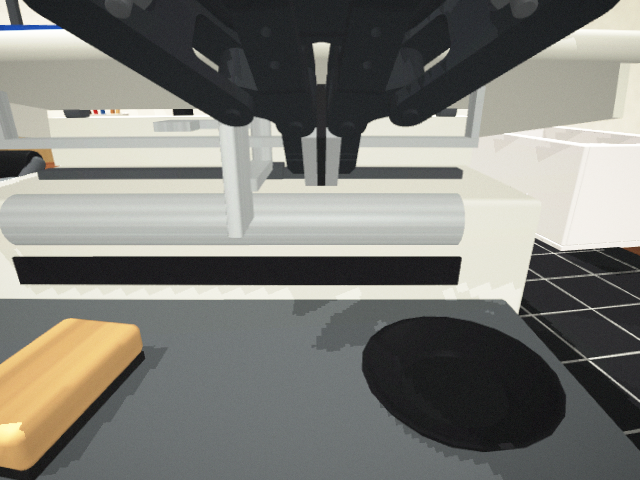

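Run:
```python
from h import *
P=np.load("w3.npy"); s=telemetry.read_state()
T=(P-np.array(s["position"]))@R.from_quat(s["ee_rot"]).as_matrix()
M=(P-O)@np.c_[EX,EY,EZ]
m=(abs(T[...,1])<70)&(T[...,2]<5)&(T[...,2]>-80)&(T[...,0]<40)&(T[...,0]>-30)
for z0 in range(-75,6,8):
    k=m&(abs(T[...,2]-z0)<4)
    if k.sum()>20: print(z0,k.sum(),"toolx",np.percentile(T[k][:,0],[1,50,99]).round(),"tooly",np.percentile(T[k][:,1],[1,99]).round(),"X",np.percentile(M[k][:,0],[1,99]).round(),"Z",np.percentile(M[k][:,2],[1,99]).round())
```

```text
-75 11392 toolx [-5. 12. 18.] tooly [-53.  53.] X [-48. -29.] Z [128. 146.]
-67 7977 toolx [-9. 12. 18.] tooly [-47.  47.] X [-42. -21.] Z [124. 147.]
-59 7956 toolx [-9.  8. 13.] tooly [-40.  40.] X [-33. -15.] Z [121. 142.]
-51 5390 toolx [-16.  12.  14.] tooly [-36.  35.] X [-27.  -4.] Z [116. 138.]
-43 2181 toolx [-16.  12.  14.] tooly [-40.  40.] X [-21.   0.] Z [111. 137.]
-35 1136 toolx [-10.   9.  12.] tooly [-12.  12.] X [-14.   2.] Z [107. 127.]
-27 1149 toolx [-30.   7.  12.] tooly [-44.  44.] X [-8. 21.] Z [102. 136.]
-19 1437 toolx [-6.  7. 12.] tooly [-13.  38.] X [-2. 13.] Z [ 97. 112.]
-11 1394 toolx [-11.  11.  19.] tooly [-13.  38.] X [ 4. 23.] Z [ 86. 111.]
-3 971 toolx [-17.  15.  29.] tooly [-9. 38.] X [ 4. 33.] Z [ 73. 111.]
5 322 toolx [-13.  25.  32.] tooly [32. 38.] X [ 4. 34.] Z [ 68. 104.]
```

Call:
move_arm --deltas "0 0.5 0 0 0 0; 0 0.5 0 0 0 0; 0 0.4 0 0 0 0; 0 0.2 0 0 0 0; 0 0 0 0 0 0"

```text
clock: 6.35
position: [560.4, 33.7, 95.8]
ee_rot: [-0.588, 0.69, 0.273, 0.322]
contact_force: [-0.4, 0.3, -0.2]
gripper_width: 0.3
```

```bash
python3 -c "
from h import *
st()"
```

```text
t 6.35 m [ 22.6 -29.2  95.8] slope 0.699 F(m) [ 0.3  0.4 -0.2] T [-1.5   0.31 -0.01] j [-0.19  0.54 -0.1  -0.97 -1.19  0.53] w 0.3
```

Call:
move_arm --deltas "0 0.3 0 0 0 0; 0 0 0 0 0 0"

```text
clock: 6.6
position: [557.5, 34.3, 95.6]
ee_rot: [-0.588, 0.69, 0.273, 0.322]
contact_force: [-0.3, 0.1, -0.3]
gripper_width: 0.3
```

```bash
python3 -c "
from h import *
st()"
```

```text
t 6.6 m [ 22.7 -26.2  95.6] slope 0.699 F(m) [ 0.1  0.4 -0.3] T [-1.56  0.2   0.03] j [-0.19  0.54 -0.11 -0.97 -1.19  0.54] w 0.3
```

Call:
move_arm --deltas "0 0.3 0 0 0 0; 0 0 0 0 0 0"

```text
clock: 6.85
position: [555.1, 34.6, 95.7]
ee_rot: [-0.588, 0.69, 0.272, 0.322]
contact_force: [2.2, -0.2, -1.3]
gripper_width: 0.3
```

```bash
python3 -c "
from h import *
st()"
```

```text
t 6.85 m [ 22.7 -23.8  95.7] slope 0.7 F(m) [ 0.1 -2.2 -1.3] T [-1.59 -0.16 -0.39] j [-0.19  0.53 -0.11 -0.97 -1.19  0.54] w 0.3
```

Call:
move_arm --deltas "0 0.2 0 0 0 0; 0 0.2 0 0 0 0; 0 0.2 0 0 0 0; 0 0.2 0 0 0 0; 0 0.2 0 0 0 0; 0 0 0 0 0 0"

```text
clock: 7.6
position: [545.0, 36.5, 95.7]
ee_rot: [-0.588, 0.69, 0.273, 0.322]
contact_force: [5.7, 1.1, -1.4]
gripper_width: 0.1
```

```bash
python3 -c "
from h import *
st()"
```

```text
t 7.6 m [ 23.  -13.6  95.7] slope 0.699 F(m) [ 2.  -5.5 -1.4] T [-1.44 -0.57 -1.02] j [-0.19  0.52 -0.14 -0.97 -1.18  0.55] w 0.1
```

Call:
move_arm --deltas "0 0.2 0 0 0 0; 0 0.2 0 0 0 0; 0 0.2 0 0 0 0; 0 0.2 0 0 0 0; 0 0 0 0 0 0"

```text
clock: 8.22
position: [538.1, 37.5, 95.9]
ee_rot: [-0.588, 0.69, 0.272, 0.323]
contact_force: [6.0, 1.0, -1.6]
gripper_width: 0.1
```

Run:
```python
from h import *
st(); im=eyes.get_image("wrist"); P=pts(im); np.save("w4.npy",P); cv2.imwrite("pics/w4.png",im["pixels"][::-1,::-1])
```

```text
t 8.22 m [22.8 -6.6 95.9] slope 0.699 F(m) [ 1.9 -5.8 -1.6] T [-1.54 -0.83 -1.42] j [-0.19  0.51 -0.15 -0.98 -1.18  0.56] w 0.1
```

View pics/w4.png

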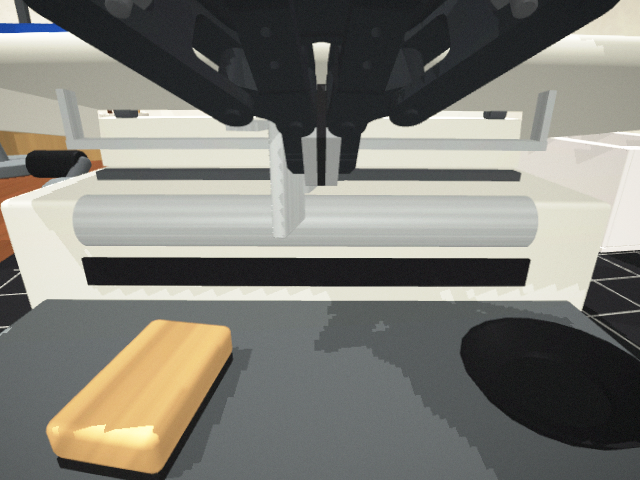

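Call:
move_arm --deltas "0 0.2 0 0 0 0; -0.23 0.05 -0.19 0 0 0; -0.23 0 -0.19 0 0 0; 0 0 0 0 0 0"

```text
clock: 8.78
position: [535.1, 35.9, 100.2]
ee_rot: [-0.588, 0.691, 0.271, 0.321]
contact_force: [5.0, -4.6, -4.4]
gripper_width: 0.1
```

```bash
python3 -c "
from h import *
st()"
```

```text
t 8.78 m [ 20.8  -3.8 100.2] slope 0.704 F(m) [-3.8 -5.6 -4.4] T [-3.19 -0.6  -1.32] j [-0.19  0.5  -0.16 -0.97 -1.18  0.55] w 0.1
```

Call:
move_arm --deltas "-0.23 0 -0.17 0 0 0; -0.23 0 -0.17 0 0 0; 0 0 0 0 0 0"

```text
clock: 9.15
position: [534.8, 35.3, 105.1]
ee_rot: [-0.588, 0.692, 0.27, 0.32]
contact_force: [4.5, -6.8, -7.0]
gripper_width: 0.2
```

```bash
python3 -c "
from h import *
st()"
```

```text
t 9.15 m [ 20.1  -3.7 105.1] slope 0.706 F(m) [-6.  -5.5 -7. ] T [-4.05 -0.37 -1.25] j [-0.19  0.49 -0.16 -0.96 -1.18  0.54] w 0.2
```

Call:
move_arm --deltas "-0.23 0 -0.17 0 0 0; -0.23 0 -0.17 0 0 0; 0 0 0 0 0 0"

```text
clock: 9.52
position: [534.7, 35.9, 110.7]
ee_rot: [-0.588, 0.692, 0.27, 0.32]
contact_force: [5.0, -5.6, -7.1]
gripper_width: -0.0
```

```bash
python3 -c "
from h import *
st()"
```

```text
t 9.53 m [ 20.7  -3.4 110.7] slope 0.706 F(m) [-4.7 -5.8 -7.1] T [-4.04 -0.4  -1.2 ] j [-0.19  0.48 -0.15 -0.96 -1.19  0.53] w -0.0
```

Call:
move_arm --deltas "-0.23 0 -0.16 0 0 0; -0.23 0 -0.16 0 0 0; 0 0 0 0 0 0"

```text
clock: 9.9
position: [534.7, 36.5, 116.6]
ee_rot: [-0.588, 0.692, 0.271, 0.32]
contact_force: [3.7, -5.8, -5.7]
gripper_width: -0.2
```

Run:
```python
from h import *
st(); im=eyes.get_image("wrist"); P=pts(im); np.save("w5.npy",P); cv2.imwrite("pics/w5.png",im["pixels"][::-1,::-1])
M=(P-O)@np.c_[EX,EY,EZ]
```

```text
t 9.9 m [ 21.3  -3.4 116.6] slope 0.705 F(m) [-5.1 -4.6 -5.7] T [-3.72 -0.37 -1.14] j [-0.19  0.48 -0.15 -0.96 -1.19  0.52] w -0.2
```

View pics/w5.png

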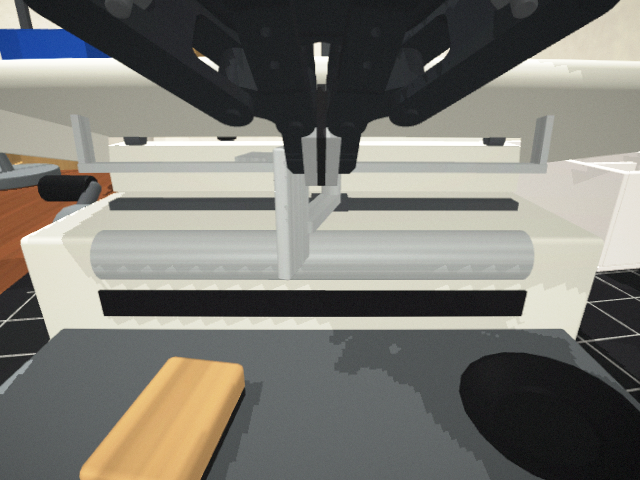

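```bash
cat >> h.py <<'E'
def hood(name="scene"):
    im=eyes.get_image(name); M=(pts(im)-O)@np.c_[EX,EY,EZ]
    # hood top plane points: fit plane through region in machine frame
    m=(M[...,2]>105)&(M[...,0]>-40)&(M[...,0]<170)&(abs(M[...,1])<150)
    Q=M[m]; ang=np.arctan2(Q[:,2]-115,158-Q[:,0]); r=np.hypot(Q[:,2]-115,158-Q[:,0])
    k=(r>60)&(r<170); 
    h,e=np.histogram(ang[k],bins=np.arange(-.2,1.8,.01)); i=np.argmax(h); mm=k&(abs(ang-e[i])<.03)
    print(name,"hood line angle(med)",np.median(ang[mm]).round(3),h[i])
    f=mm&(r>150); print(" front r/z", np.percentile(Q[f][:,2],[50,98]).round(1) if f.sum() else None)
    return im
E
python3 - <<'E'
from h import *
M=(np.load("scene0.npy")-O)@np.c_[EX,EY,EZ]
m=(M[...,2]>105)&(M[...,0]>-40)&(M[...,0]<170)&(abs(M[...,1])<150);Q=M[m]
A=np.c_[Q[:,:2],np.ones(len(Q))];s=np.linalg.lstsq(A,Q[:,2],rcond=None)[0];print("start plane",s)
ang=np.arctan2(Q[:,2]-115,158-Q[:,0]);r=np.hypot(Q[:,2]-115,158-Q[:,0]);k=(r>60)&(r<170);h,e=np.histogram(ang[k],bins=np.arange(-.2,1.8,.01));i=np.argmax(h);print(e[i])
hood("scene");hood("top")
P=np.load("w5.npy");M=(P-O)@np.c_[EX,EY,EZ]
Mf=M[::-1,::-1]
print([tuple(Mf[v,30].round().astype(int).tolist()) for v in range(50,100,4)])
E
```

```text
start plane [-1.69967807e-01  1.53185061e-03  1.47328723e+02]
0.19000000000000034
scene hood line angle(med) 0.287 1049
 front r/z [158.  160.7]
top hood line angle(med) 0.28 1273
 front r/z [157.  160.2]
[(1163, 914, 283), (1159, 914, 271), (1167, 923, 260), (0, 98, 156), (-1, 97, 155), (0, 98, 154), (-1, 98, 152), (0, 98, 151), (0, 99, 150), (0, 100, 149), (21, 115, 148), (27, 119, 146), (34, 126, 144)]
```

Call:
move_arm --deltas "-0.23 0 -0.15 0 0 0; -0.23 0 -0.15 0 0 0; -0.23 0 -0.15 0 0 0; 0 0 0 0 0 0"

```text
clock: 10.55
position: [534.9, 37.8, 124.9]
ee_rot: [-0.588, 0.692, 0.271, 0.321]
contact_force: [4.8, -5.1, -6.2]
gripper_width: 0.0
```

Run:
```python
from h import *
st(); hood(); im=eyes.get_image("wrist"); P=pts(im); np.save("w6.npy",P); cv2.imwrite("pics/w6.png",im["pixels"][::-1,::-1])
```

```text
t 10.55 m [ 22.6  -3.3 124.9] slope 0.705 F(m) [-4.3 -5.6 -6.2] T [-3.59 -0.41 -1.11] j [-0.18  0.46 -0.15 -0.95 -1.2   0.5 ] w 0.0
scene hood line angle(med) 0.33 1014
 front r/z [164.8 167.8]
```

View pics/w6.png

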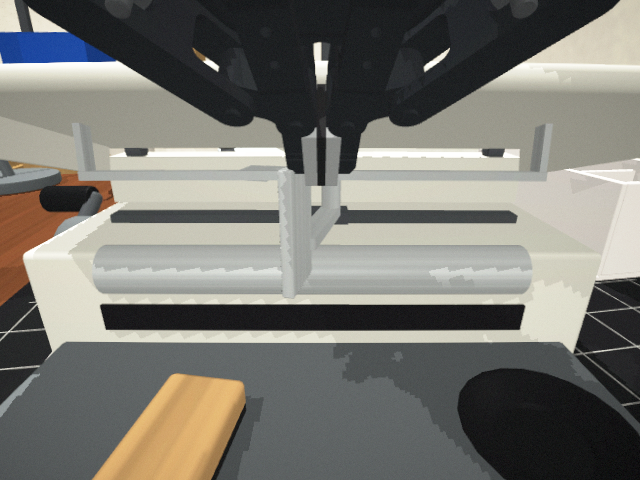

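```bash
cat > arc.py <<'E'
from h import *
def pose(phi,h=16,s=36.5):
    th=.705+(phi-.29)*.742
    B=np.array([158-160*np.cos(phi),115+160*np.sin(phi)])
    p=B+h*np.array([-np.sin(th),-np.cos(th)])+s*np.array([np.cos(th),-np.sin(th)])
    return m2w([p[0],-3.3,p[1]]),ori(th)
def seg(f0,f1,n):
    p,q=pose(f0); rows=[]
    for k in range(1,n+1):
        pt,qt=pose(f0+(f1-f0)*k/n); d=np.round(q.inv().apply(pt-p)/10,2)+0; r=np.round((q.inv()*qt).as_rotvec(),3)+0
        rows.append(" ".join(f"{v:g}" for v in [*d,*r])); p=p+q.apply(d*10); q=q*R.from_rotvec(r)
    print("; ".join(rows)); print(f1,w2m(p).round(1))
E
python3 - <<'E'
from arc import *
for i in range(4): seg(.29+.32*i,.29+.32*(i+1),11)
E
```

```text
-0.35 0 -0.22 0 0.022 0; -0.35 0 -0.21 0 0.021 0; -0.35 0 -0.21 0 0.022 0; -0.36 0 -0.21 0 0.021 0; -0.35 0 -0.2 0 0.022 0; -0.36 0 -0.2 0 0.022 0; -0.36 0 -0.2 0 0.021 0; -0.36 0 -0.19 0 0.022 0; -0.36 0 -0.2 0 0.021 0; -0.36 0 -0.18 0 0.022 0; -0.36 0 -0.19 0 0.021 0
0.61 [ 35.3  -3.3 167.7]
-0.36 0 -0.18 0 0.022 0; -0.37 0 -0.18 0 0.021 0; -0.36 0 -0.17 0 0.022 0; -0.37 0 -0.17 0 0.021 0; -0.37 0 -0.17 0 0.022 0; -0.37 0 -0.17 0 0.022 0; -0.37 0 -0.16 0 0.021 0; -0.37 0 -0.15 0 0.022 0; -0.37 0 -0.16 0 0.021 0; -0.37 0 -0.15 0 0.022 0; -0.38 0 -0.15 0 0.021 0
0.9299999999999999 [ 61.5  -3.3 203.5]
-0.37 0 -0.14 0 0.022 0; -0.38 0 -0.14 0 0.021 0; -0.37 0 -0.14 0 0.022 0; -0.38 0 -0.14 0 0.021 0; -0.38 0 -0.13 0 0.022 0; -0.38 0 -0.12 0 0.022 0; -0.38 0 -0.13 0 0.021 0; -0.37 0 -0.12 0 0.022 0; -0.38 0 -0.11 0 0.021 0; -0.38 0 -0.12 0 0.022 0; -0.39 0 -0.11 0 0.021 0
1.25 [ 97.3  -3.3 228.4]
-0.38 0 -0.11 0 0.022 0; -0.38 0 -0.1 0 0.021 0; -0.39 0 -0.1 0 0.022 0; -0.38 0 -0.09 0 0.021 0; -0.38 0 -0.1 0 0.022 0; -0.39 0 -0.09 0 0.022 0; -0.38 0 -0.08 0 0.021 0; -0.39 0 -0.08 0 0.022 0; -0.38 0 -0.08 0 0.021 0; -0.39 0 -0.08 0 0.022 0; -0.38 0 -0.07 0 0.021 0
1.57 [138.8  -3.3 240. ]
```

Call:
move_arm --deltas "-0.35 0 -0.22 0 0.022 0; -0.35 0 -0.21 0 0.021 0; -0.35 0 -0.21 0 0.022 0; -0.36 0 -0.21 0 0.021 0; -0.35 0 -0.2 0 0.022 0; -0.36 0 -0.2 0 0.022 0; -0.36 0 -0.2 0 0.021 0; -0.36 0 -0.19 0 0.022 0; -0.36 0 -0.2 0 0.021 0; -0.36 0 -0.18 0 0.022 0; -0.36 0 -0.19 0 0.021 0"

```text
clock: 12.02
position: [536.1, 50.7, 168.4]
ee_rot: [-0.616, 0.724, 0.2, 0.236]
contact_force: [3.9, -4.0, -3.9]
gripper_width: 0.1
```

Run:
```python
from h import *
st(); im=hood(); cv2.imwrite("pics/s7.png",im["pixels"])
```

```text
t 12.03 m [ 35.6  -2.5 168.4] slope 0.942 F(m) [-3.3 -4.4 -3.9] T [-2.8  -0.45 -0.73] j [-0.    0.33 -0.15 -0.71 -1.1   0.18] w 0.1
scene hood line angle(med) 0.648 900
 front r/z [210.4 213.7]
```

View pics/s7.png

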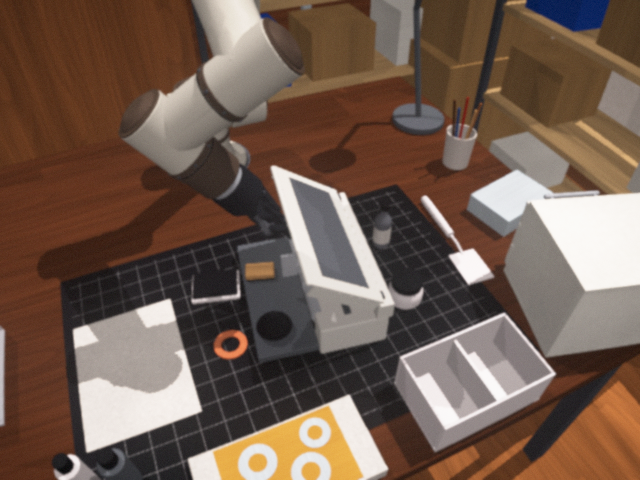

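Call:
move_arm --deltas "-0.36 -0.02 -0.18 0 0.022 0; -0.37 -0.02 -0.18 0 0.021 0; -0.36 -0.02 -0.17 0 0.022 0; -0.37 -0.02 -0.17 0 0.021 0; -0.37 -0.02 -0.17 0 0.022 0; -0.37 -0.02 -0.17 0 0.022 0; -0.37 -0.02 -0.16 0 0.021 0; -0.37 0 -0.15 0 0.022 0; -0.37 0 -0.16 0 0.021 0; -0.37 0 -0.15 0 0.022 0; -0.38 0 -0.15 0 0.021 0"

```text
clock: 13.45
position: [539.7, 76.1, 204.1]
ee_rot: [-0.636, 0.747, 0.128, 0.147]
contact_force: [0.4, -5.2, -1.7]
gripper_width: -0.3
```

Run:
```python
from h import *
st(); im=hood()
```

```text
t 13.45 m [ 61.2  -2.1 204.1] slope 1.179 F(m) [-5.1 -1.2 -1.7] T [-2.19  0.13 -0.08] j [ 0.21  0.25 -0.15 -0.42 -1.06 -0.18] w -0.3
scene hood line angle(med) 0.959 586
 front r/z [247.1 250.1]
```

Call:
move_arm --deltas "-0.37 0 -0.14 0 0.022 0; -0.38 0 -0.14 0 0.021 0; -0.37 0 -0.14 0 0.022 0; -0.38 0 -0.14 0 0.021 0; -0.38 0 -0.13 0 0.022 0; -0.38 0 -0.12 0 0.022 0; -0.38 0 -0.13 0 0.021 0; -0.37 0 -0.12 0 0.022 0; -0.38 0 -0.11 0 0.021 0; -0.38 0 -0.12 0 0.022 0; -0.39 0 -0.11 0 0.021 0"

```text
clock: 14.88
position: [545.6, 112.2, 229.9]
ee_rot: [-0.646, 0.759, 0.052, 0.058]
contact_force: [-2.3, -4.6, 0.2]
gripper_width: 0.1
```

Run:
```python
from h import *
st(); im=hood(); cv2.imwrite("pics/s8.png",im["pixels"]); im=eyes.get_image("wrist"); cv2.imwrite("pics/w8.png",im["pixels"][::-1,::-1])
```

```text
t 14.88 m [ 97.8  -2.2 229.9] slope 1.415 F(m) [-4.9  1.5  0.2] T [-1.4   0.69  0.09] j [ 0.42  0.25 -0.14 -0.15 -1.1  -0.52] w 0.1
scene hood line angle(med) 0.945 71
 front r/z None
```

View pics/s8.png

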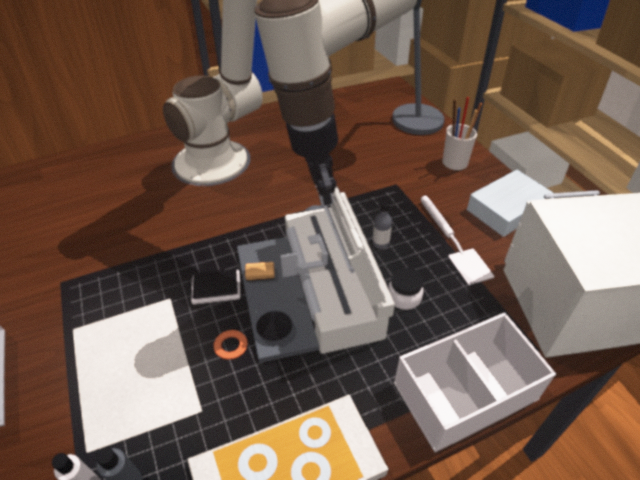

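View pics/w8.png

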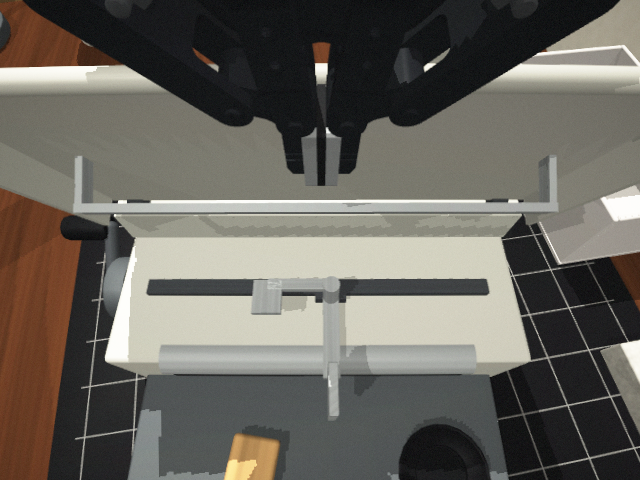

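Call:
move_arm --deltas "-0.38 0 -0.11 0 0.022 0; -0.38 0 -0.1 0 0.021 0; -0.39 0 -0.1 0 0.022 0; -0.38 0 -0.09 0 0.021 0; -0.38 0 -0.1 0 0.022 0; -0.39 0 -0.09 0 0.022 0; -0.38 0 -0.08 0 0.021 0; -0.39 0 -0.08 0 0.022 0; -0.38 0 -0.08 0 0.021 0; -0.32 0 -0.07 0 0.018 0; 0 0 0 0 0 0"

```text
clock: 16.35
position: [554.2, 151.1, 242.0]
ee_rot: [-0.648, 0.761, -0.017, -0.019]
contact_force: [-0.2, -1.6, -0.9]
gripper_width: 0.5
```

Run:
```python
from h import *
st(); im=eyes.get_image("wrist"); P=pts(im); cv2.imwrite("pics/w9.png",im["pixels"][::-1,::-1])
def up(P):
    M=(P-O)@np.c_[EX,EY,EZ]
    m=(M[...,2]>135)&(M[...,2]<262)&(abs(M[...,1])<140)&(abs(M[...,1]+2)>45)&(M[...,0]>110)&(M[...,0]<190)
    Q=M[m]; 
    for z0 in range(140,290,15):
        k=(abs(Q[:,2]-z0)<5)
        if k.sum()>20: print(z0,k.sum(),np.percentile(Q[k][:,0],[10,50,90]).round(1))
up(P)
im=eyes.get_image("scene"); cv2.imwrite("pics/s9.png",im["pixels"]);print("scene");up(pts(im))
im=eyes.get_image("top"); print("top");up(pts(im)); M=(pts(im)-O)@np.c_[EX,EY,EZ]
m=(M[...,2]>262)&(M[...,2]<290)&(abs(M[...,1])<150)&(abs(M[...,1])>60)&(M[...,0]>100)&(M[...,0]<200); print(m.sum(),np.percentile(M[m],[2,50,98],axis=0).round(1))
```

```text
t 16.35 m [137.5  -4.5 242. ] slope 1.52 F(m) [-1.6 -0.1 -0.9] T [-0.29  0.28  0.  ] j [ 0.57  0.3  -0.11  0.04 -1.2  -0.75] w 0.5
140 1262 [158.  158.3 158.7]
155 1493 [157.6 157.9 158.3]
170 1751 [157.1 157.5 157.9]
185 1959 [156.6 157.  157.4]
200 7177 [126.4 130.6 156.7]
215 3223 [155.6 156.1 156.5]
230 4051 [155.1 155.6 156.1]
245 5137 [154.7 155.1 155.6]
260 4032 [154.3 154.8 155.3]
scene
140 78 [155.6 156.  156.6]
155 76 [155.2 155.7 156.1]
170 77 [154.6 155.2 155.7]
185 75 [154.5 154.9 155.4]
200 284 [124.2 128.7 154.4]
215 69 [153.5 154.  154.6]
230 73 [153.2 153.6 154.1]
245 91 [152.8 153.2 153.6]
260 66 [152.3 152.9 153.3]
top
200 168 [125.6 128.1 131.3]
372 [[149.8  62.2 275. ]
 [154.3 105.8 278.7]
 [159.4 148.2 281.8]]
```

View pics/s9.png

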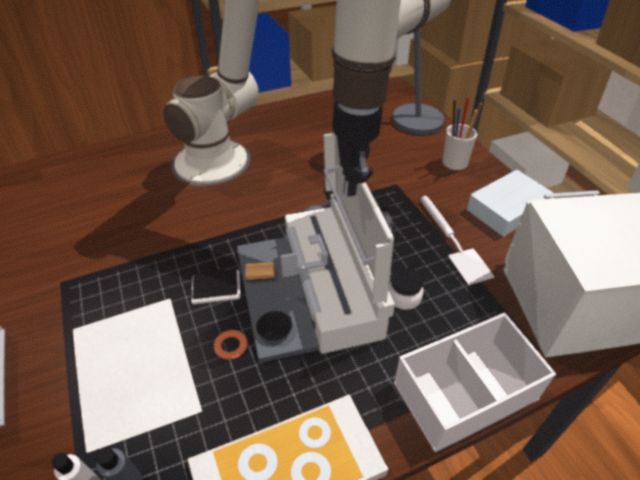

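Call:
move_arm --deltas "-0.2 0 0 0 0 0; -0.2 0 0 0 0 0; -0.15 0 0 0 0 0; 0 0 0 0 0 0"

```text
clock: 17.0
position: [555.0, 155.7, 242.3]
ee_rot: [-0.648, 0.761, -0.017, -0.018]
contact_force: [0.4, -3.6, 2.1]
gripper_width: -0.0
```

```bash
cat > upr.py <<'E'
from h import *
st(); im=eyes.get_image("wrist"); P=pts(im); cv2.imwrite("pics/w10.png",im["pixels"][::-1,::-1])
def up(P):
    M=(P-O)@np.c_[EX,EY,EZ]
    m=(M[...,2]>135)&(M[...,2]<262)&(abs(M[...,2]-200)>12)&(abs(M[...,1])<140)&(abs(M[...,1]+2)>45)&(M[...,0]>145)&(M[...,0]<175)
    Q=M[m]
    if len(Q)>50:
        f=np.polyfit(Q[:,2],Q[:,0],1); print(len(Q),"hood",1.42+f[0])
up(P)
im=eyes.get_image("scene"); up(pts(im)); cv2.imwrite("pics/s10.png",im["pixels"])
E
python3 upr.py
```

```text
t 17.0 m [142.2  -4.6 242.3] slope 1.52 F(m) [-3.5 -1.   2.1] T [-0.69 -0.21  0.01] j [ 0.58  0.3  -0.1   0.04 -1.2  -0.75] w -0.0
32574 hood 1.4190821972601586
975 hood 1.4216909210013398
```

Hood stands at 1.42. I'll retreat toward the front and up.

Call:
move_arm --deltas "0.2 0 0 0 0 0; 0.5 0 0 0 0 0; 1 0 0 0 0 0; 2 0 0 0 0 0; 2.5 0 -1 0 0 0; 2.5 0 -2 0 0 0; 2 0 -2 0 0 0; 0 0 0 0 0 0"

```text
clock: 18.1
position: [538.3, 50.7, 300.2]
ee_rot: [-0.647, 0.762, -0.018, -0.017]
contact_force: [0.3, 0.4, -0.9]
gripper_width: -0.1
```

```bash
python3 upr.py
python3 - <<'E'
from h import *
im=eyes.get_image("top"); cv2.imwrite("pics/t10.png",im["pixels"])
for t in ["stamp","inkpad","jar","spray","jarlid","washer","spatula"]:
    print(t,[(np.round(b["point"]).tolist(),round(b["p"],2)) for b in eyes.boxes_of(im,t)[:1]])
E
```

```text
t 18.1 m [ 35.9  -4.7 300.2] slope 1.522 F(m) [ 0.5 -0.2 -0.9] T [0.08 0.02 0.04] j [ 0.42  0.2  -0.1   0.05 -1.3  -0.6 ] w -0.1
2517 hood 1.42197390091783
1236 hood 1.4209956614263384
stamp [([470.0, -8.0, 32.0], 0.57)]
inkpad [([454.0, -102.0, 16.0], 0.74)]
jar []
spray []
jarlid []
washer [([602.0, -114.0, 10.0], 0.68)]
spatula [([424.0, 438.0, 17.0], 0.9)]
```

View pics/s10.png

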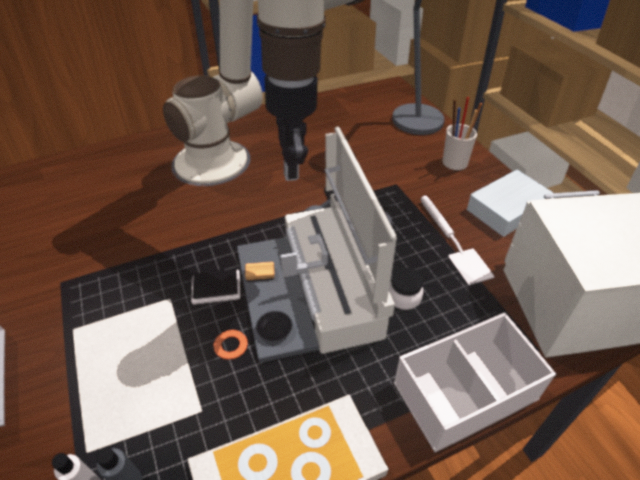

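View pics/t10.png

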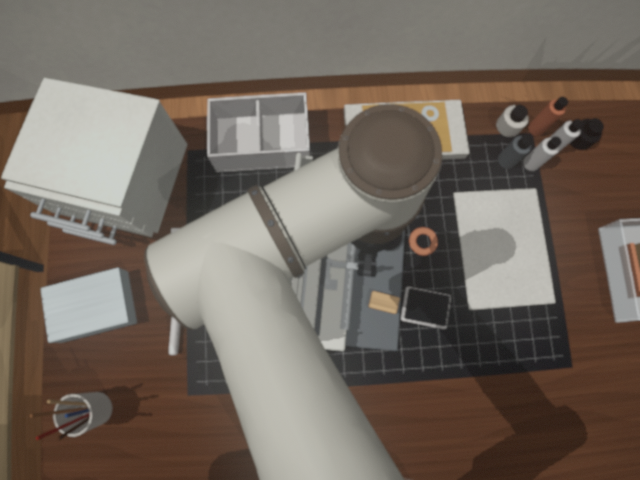

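```bash
python3 -c "
from bench import arm; print(arm.job_done())"
```

```text
the job is handed in; nothing more can be done
None
```

The hood is standing upright and the job is handed in, with about 18 s of the 59 s used at my last state reading.

- **Finding the catch:** The wrist camera showed the tongue about 8 mm right of the machine's middle. I slid the closed, sloping fingers in under the bead and felt the tongue at about 2 N.
- **Releasing it:** I pushed the tongue about 20 mm to the left (about 6 N), past the 13 mm that frees the hood. I lifted the edge about 22 mm with the tongue still held aside.
- **Swinging the hood:** I moved the hood slowly along its arc, at about 40 mm/s at the edge. Wrist force readings between steps stayed at about 11 N or less. At upright I backed the fingers off.

**Last checks:**
- After I let go, both the wrist and scene cameras put the hood at 1.42 rad.
- The robot was touching nothing; the wrist force read about 1 N, which is noise.
- In the scene picture all the loose things are where they started.
- The top-camera networks agree for the stamp, ink pad and washer, apart from 8 mm on the stamp, which is more than their usual 4 mm error.
- The arm blocked the top camera's view, so those networks missed the jar, spray bottle and jar lid. They also placed the spatula wrongly because it was half hidden. For those four I relied on the scene picture, where the spray bottle is now mostly hidden behind the raised hood.

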